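# Make up two kiln test kits

### The job

Make up the two kiln test kits from the stock on the potter's bench: the tall round post, the cone pack and the test tile go into the three-well tray, the short round post and the sample jar into the two-well tray. Give each thing a well of its own, any well of its tray, standing upright and flat on the well's floor, and set it down gently without dropping it. Leave the square post standing where it is.

Things in the scene. Friction and masses are not known exactly. Their poses are not given: they have to be found in the camera images.
- tray3: Three-well tray: shallow plywood tray fixed to the bench, 230 mm long (its x axis) by 86 mm wide (its y axis), 13 mm high, with three equal open wells in a row along x. Origin: centre of its underside. Floor 5 mm thick (floor at z = 5 mm), outer walls and partitions 5 mm thick and rising 8 mm above the floor. Each well is 70 mm (x) by 76 mm (y) inside; well centres at x = -75, 0 and +75 mm, y = 0.
- tray2: Two-well tray: the same plywood tray fixed to the bench with only two wells, 155 mm long (x) by 86 mm wide (y), 13 mm high. Origin: centre of its underside. Floor at z = 5 mm, walls and partition 5 mm thick, rising 8 mm above the floor. Each well is 70 mm (x) by 76 mm (y) inside; well centres at x = -37.5 and +37.5 mm, y = 0.
- tall_post_mid (a point): Centre of the tall round kiln post: white ceramic tube standing on end, 40 mm outside diameter, 20 mm bore, 70 mm tall, about 0.13 kg. The point is on its axis, 35 mm above its underside; its z axis points up.
- short_post_mid (a point): Centre of the short round kiln post: squat white ceramic tube, 52 mm outside diameter, 26 mm bore, 40 mm tall, about 0.12 kg. The point is on its axis, 20 mm above its underside; its z axis points up.
- cone_pack_mid (a point): Cone pack: terracotta bar 64 mm long (its x axis), 26 mm wide (y), 30 mm high, with three slim pale cones, at most 15 mm thick, standing in a row on top, total height 63 mm, about 0.10 kg. Grip the bar across its width. The point is at the middle of the bar in plan, 22 mm above its underside; its z axis points up.
- test_tile_mid (a point): Test tile: terracotta piece shaped like an upside-down T: a flat foot 50 mm (its x axis) by 46 mm (y), 8 mm thick, and along the middle of the foot an upright plate 50 mm long (x), 10 mm thick (y), its top 64 mm above the underside; about 0.09 kg. Grip the upright plate across its thickness. The point is at the middle in plan, 32 mm above the underside; its z axis points up.
- jar_mid (a point): Sample jar: small round clear jar with a black lid, standing, 44 mm in diameter, 60 mm tall with its lid, about 0.12 kg. The point is on its axis, 30 mm above its underside; its z axis points up.
- square_post_mid (a point): Square kiln post, not wanted in either kit: white ceramic block 36 by 36 mm, 50 mm tall, with a dark round hole in its top, standing on the bench among the stock. The point is at its centre, 25 mm above its underside; its z axis points up.
Not all that is in view belongs to the job. Leave any green or purple look-alike of the part that bears short_post_mid alone.

How it is judged:
At the end, for the whole second after the job is handed in: Each well holds one thing of its tray's kit: centre within 23 mm along and 28 mm across the tray of the well's centre, on the well's floor to 3 mm, upright to 0.1 rad, at rest (under 0.02 m/s, 0.2 rad/s). The square post is within 20 mm of its start (((x of tall_post_mid in the frame of tray3 between -0.098 and -0.052 m and y of tall_post_mid in the frame of tray3 between -0.028 and 0.028 m and z of tall_post_mid in the frame of tray3 between 0.037 and 0.043 m) or (x of cone_pack_mid in the frame of tray3 between -0.098 and -0.052 m and y of cone_pack_mid in the frame of tray3 between -0.028 and 0.028 m and z of cone_pack_mid in the frame of tray3 between 0.024 and 0.03 m) or (x of test_tile_mid in the frame of tray3 between -0.098 and -0.052 m and y of test_tile_mid in the frame of tray3 between -0.028 and 0.028 m and z of test_tile_mid in the frame of tray3 between 0.034 and 0.04 m)) and ((x of tall_post_mid in the frame of tray3 between -0.023 and 0.023 m and y of tall_post_mid in the frame of tray3 between -0.028 and 0.028 m and z of tall_post_mid in the frame of tray3 between 0.037 and 0.043 m) or (x of cone_pack_mid in the frame of tray3 between -0.023 and 0.023 m and y of cone_pack_mid in the frame of tray3 between -0.028 and 0.028 m and z of cone_pack_mid in the frame of tray3 between 0.024 and 0.03 m) or (x of test_tile_mid in the frame of tray3 between -0.023 and 0.023 m and y of test_tile_mid in the frame of tray3 between -0.028 and 0.028 m and z of test_tile_mid in the frame of tray3 between 0.034 and 0.04 m)) and ((x of tall_post_mid in the frame of tray3 between 0.052 and 0.098 m and y of tall_post_mid in the frame of tray3 between -0.028 and 0.028 m and z of tall_post_mid in the frame of tray3 between 0.037 and 0.043 m) or (x of cone_pack_mid in the frame of tray3 between 0.052 and 0.098 m and y of cone_pack_mid in the frame of tray3 between -0.028 and 0.028 m and z of cone_pack_mid in the frame of tray3 between 0.024 and 0.03 m) or (x of test_tile_mid in the frame of tray3 between 0.052 and 0.098 m and y of test_tile_mid in the frame of tray3 between -0.028 and 0.028 m and z of test_tile_mid in the frame of tray3 between 0.034 and 0.04 m)) and ((x of short_post_mid in the frame of tray2 between -0.0605 and -0.0145 m and y of short_post_mid in the frame of tray2 between -0.028 and 0.028 m and z of short_post_mid in the frame of tray2 between 0.022 and 0.028 m) or (x of jar_mid in the frame of tray2 between -0.0605 and -0.0145 m and y of jar_mid in the frame of tray2 between -0.028 and 0.028 m and z of jar_mid in the frame of tray2 between 0.032 and 0.038 m)) and ((x of short_post_mid in the frame of tray2 between 0.0145 and 0.0605 m and y of short_post_mid in the frame of tray2 between -0.028 and 0.028 m and z of short_post_mid in the frame of tray2 between 0.022 and 0.028 m) or (x of jar_mid in the frame of tray2 between 0.0145 and 0.0605 m and y of jar_mid in the frame of tray2 between -0.028 and 0.028 m and z of jar_mid in the frame of tray2 between 0.032 and 0.038 m)) and angle between each of tall_post_mid, short_post_mid, cone_pack_mid, test_tile_mid, jar_mid's own z axis and vertical below 0.1 rad and linear speed of each of tall_post, short_post, cone_pack, test_tile, jar below 0.02 m/s and angular speed of each of tall_post, short_post, cone_pack, test_tile, jar below 0.2 rad/s and distance of square_post_mid from where it was at the start of the episode below 0.02 m); the robot touches nothing.
It fails at once if the square post is pushed from its place (more than 20 mm) or taken (distance of square_post_mid from where it was at the start of the episode above 0.02 m).
It fails at once if one of the kit's things is dropped or thrown down: faster than 0.6 m/s within 25 mm of its resting height ((height (world z) of tall_post_mid below 0.065 m and linear speed of tall_post above 0.6 m/s) or (height (world z) of short_post_mid below 0.05 m and linear speed of short_post above 0.6 m/s) or (height (world z) of cone_pack_mid below 0.052 m and linear speed of cone_pack above 0.6 m/s) or (height (world z) of test_tile_mid below 0.062 m and linear speed of test_tile above 0.6 m/s) or (height (world z) of jar_mid below 0.06 m and linear speed of jar above 0.6 m/s)).
It also fails if it takes over 128 s, if anything falls off the work surface, if the arm or the gripper's body presses on something with over 40 N, if the wrist force passes 120 N, or if a joint passes its speed limit or range.

### The arm

A 6-joint arm with a two-finger parallel gripper is mounted at the origin on the work surface. World frame = base frame: x ahead of the robot, y to its left, z up, the work surface at z = 0. Lengths are in m, angles in rad, forces in N, time in s.
With the tool pointing down it reaches from about 0.35 to 0.925 m from the base axis. Payload 6.4 kg.
Tool frame: the origin (TCP) lies at the very end of the fingers, on their centre line; the grasp point (between the pads) lies 19 mm behind it; z points along the fingers, y is the line along which they close (so a half turn about z gives the same grasp; the last joint's range is limited). The gripper opens to 85 mm and grips with 20 to 120 N. Pads are 22 mm wide; open, the fingers measure 114 mm over their backs; the gripper's body (76 mm by 85 mm) begins 54 mm behind the grasp point. The pads swing forward as they close: fully open they stand 13 mm farther back than shut.
Start: joints at [-1.521, 0.245, 1.558, -0, 1.339, -0.174], TCP at [0.144, -0.634, 0.231] pointing down, gripper open.
Joint ranges: [-3.13, 3.13], [-1.02, 2.26], [0.13, 2.54], [-0.95, 4.09], [0.21, 2.88], [-2.74, 2.74]. Speed limits (rad/s): [2.57, 2.57, 3.14, 3.14, 3.14, 3.14].

### API

Orientations are given as a 3x3 rotation matrix whose columns are the frame's x, y, z axes.
In Python, from workcell import * gives the robot as it stands. The module is installed in compiled form; this text tells all that it offers.
- The arm moves only by the shell command python3 -m inch 'ROWS' [FORCE]. ROWS is JSON, a list of rows, each a list of 3 entries, a list of its own where there are three numbers: the shift along the tool's x, y, z normalised to -1 to 1, where 1 is 20 mm, then the turn about the tool's z normalised to -1 to 1, where 1 is 5 degrees, then the closure, from 0 (fully open) to 1 (shut). A call has 1 to 12 rows; each row shifts and turns the commanded pose from where the row before left it, along the tool's axes as they then stand; what a row does not reach is not made up. A row lasts 1/12 s, in which the tool goes at most 41.7 mm and 7.16 degrees, less where a joint would pass 70% of its speed; a pose out of reach is approached as far as the arm can. A call with a number of a shift or a turn outside -1 to 1 is refused whole. A call with a gripper value outside its range is refused whole. The fingers move at their own pace and stop on an object; FORCE is the grip in N (left out, the last holds). Time passes only in rows, so rows that do not move let the fingers close. It gives the time, the measured TCP pose, the force, the opening and the grip force at its end, in the units of the state.
- get_state(): the state, without advancing time (a new reading comes with each control period).
- read_camera(name): name is "scene" or "side" or "wrist"; returns a dict with "pixels" (400x640x3 uint8, blue, green, red), "range_z" (400x640 float32, m along the optical axis (not along the pixel's ray), 0 where there is no reading), "vfov" (degrees; the focal length in pixels is half the picture's height over the tangent of half this angle, whatever the lens; pixels are square), "cx", "cy" (the principal point, pixels), "k1" (the pictures are not rectified: a ray, as slopes to the right and down, at radius r is drawn at 1 + k1 r^2 times it, then the intrinsics apply), "pose" (4x4, takes a point from camera to world coordinates); the wrist camera has in their place "mount" (4x4, takes a point from camera to tool coordinates, whose origin is the TCP and whose axes are the flange's). Camera axes: x right, y up, looking along -z (the intrinsics and any distortion apply to the point x, -y, -z); pixel columns grow to the right and rows downward; lengths in m; the calibration is good to about 2 mm. A picture is of the moment at which its call begins: read the wrist's pose just before it.
- sign_off(): hands the job in; it is judged then, once.
The state is a dict: "time_s": time; "q": joint angles; "dq": joint speeds; "tau": joint torques, N m; "eef_pos": TCP position; "ee_rot": TCP orientation; "ft_force": force on the tool from outside, world axes, zero at the start; "wrist_torque": the same for the moment, N m; "finger_gap": opening from 0.0 (shut) to 1.0 (fully open); "gripper_force": force on a finger pad.
Only numpy, scipy, OpenCV 4.12 (cv2) and the standard library are available. Lean on these libraries where they do the work, as an engineer would, in place of code of your own. Each camera call takes 0.05 s, during which the arm holds its last target. There are 200 camera calls.

## Working session

There is one attempt and no reset: what is moved stays moved. The work goes in short steps, Python scripts to look and compute and a shell command to move; the robot and the scene stay as the last step left them, time stands still between calls to the robot, and variables do not carry over. Pictures are saved under pics/ and viewed, at most 14 in all, crops included, and the job is handed in when it is done.

```bash
mkdir -p pics && cat > h.py <<'E'
from workcell import *
import numpy as np, cv2
def snap(name):
    s=get_state(); c=read_camera(name)
    if "mount" in c:
        T=np.eye(4);T[:3,:3]=np.array(s["ee_rot"]);T[:3,3]=s["eef_pos"]
        c["pose"]=T@np.array(c["mount"])
    return c
def cloud(c):
    "world xyz for every pixel (nan where none)"
    h,w=c["range_z"].shape; f=h/2/np.tan(np.radians(c["vfov"])/2)
    K=np.array([[f,0,c["cx"]],[0,f,c["cy"]],[0,0,1.]])
    v,u=np.mgrid[:h,:w]; p=np.stack([u,v],-1).reshape(-1,1,2).astype(float)
    r=cv2.undistortPoints(p,K,np.array([c["k1"],0,0,0,0.])).reshape(h,w,2)
    z=np.where(c["range_z"]>0,c["range_z"],np.nan)
    P=np.stack([r[...,0]*z,-r[...,1]*z,-z],-1)
    M=np.array(c["pose"]); return P@M[:3,:3].T+M[:3,3]
E
python3 - <<'E'
from h import *
for n in ["scene","side","wrist"]:
    c=snap(n); np.savez(f"{n}0.npz",**c); cv2.imwrite(f"pics/{n}0.png",c["pixels"])
    print(n,c["vfov"],c["k1"],np.round(c["pose"],3).tolist())
s=get_state(); print({k:np.round(v,3).tolist() for k,v in s.items()})
E
```

```text
scene 42.88827004579418 -0.09073979889849397 [[-0.686, -0.621, 0.379, 0.943], [0.728, -0.576, 0.372, 0.37], [-0.012, 0.531, 0.847, 0.901], [0.0, 0.0, 0.0, 1.0]]
side 54.178904830439535 0.03088364385225032 [[-0.911, 0.239, -0.337, 0.26], [-0.413, -0.488, 0.769, 0.733], [0.02, 0.839, 0.543, 0.596], [0.0, 0.0, 0.0, 1.0]]
wrist 62.28194841981328 -0.024489992537993357 [[0.222, 0.931, 0.291, 0.22], [-0.975, 0.212, 0.065, -0.616], [-0.001, -0.298, 0.955, 0.373], [0.0, 0.0, 0.0, 1.0]]
{'time_s': 0.15, 'q': [-1.521, 0.246, 1.559, -0.0, 1.339, -0.174], 'dq': [0.003, -0.003, -0.004, -0.001, 0.0, -0.0], 'tau': [0.001, -42.999, -32.655, -0.0, 0.004, -0.0], 'eef_pos': [0.144, -0.633, 0.23], 'ee_rot': [[0.975, 0.222, -0.0], [0.222, -0.975, 0.002], [0.0, -0.001, -1.0]], 'ft_force': [-0.368, -0.196, -0.509], 'wrist_torque': [-0.082, -0.032, 0.024], 'gripper_force': 0.0, 'finger_gap': 1.0}
```

View pics/scene0.png

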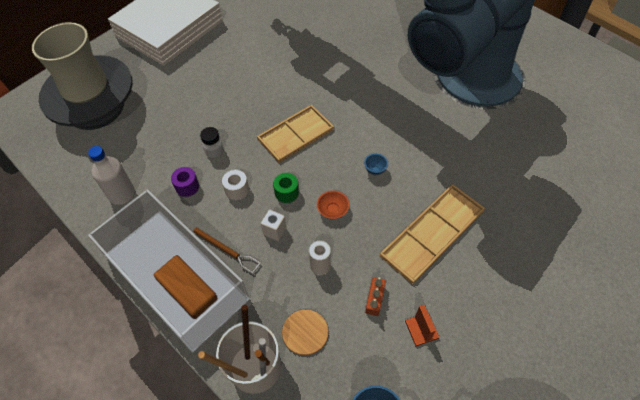

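View pics/side0.png

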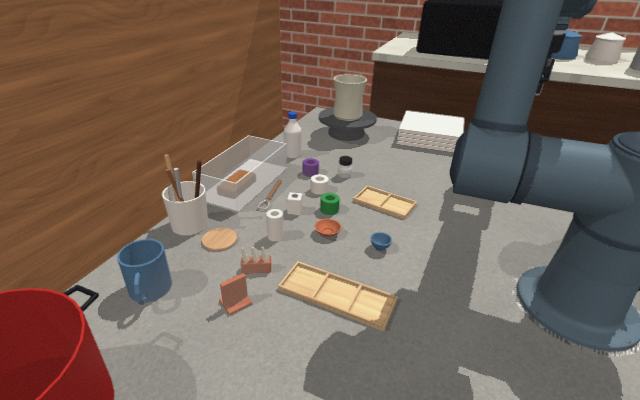

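Scene picture: jar (211,140), purple look-alike (185,182), white short post (235,184), green look-alike (287,187), square post (273,225), tall post (320,256), cone pack (376,296), test tile (422,327), tray3 (433,233), tray2 (296,133). The side view shows the same objects. Next step: measure from both clouds.

```bash
cat > m.py <<'E'
from h import *
S={n:dict(np.load(f"{n}0.npz")) for n in ["scene","side"]}
C={n:cloud(S[n]) for n in S}
P=C["scene"]
seeds=dict(jar=(211,140),purple=(185,182),short=(235,184),green=(287,187),square=(273,225),tall=(320,256),cone=(376,296),tile=(422,327),tray3=(433,233),tray2=(296,133),bowl=(333,205),bowlb=(376,164),disc=(305,332))
res=.002; x0,y0=.1,-.9
for n in C:
    Q=C[n]; ok=np.isfinite(Q[...,2])
    near=ok&(abs(Q[...,2])<.006)&(np.hypot(Q[...,0]-.5,Q[...,1])<.4)
    print(n,"bench z median",np.median(Q[...,2][near]).round(4))
for k,(u,v) in seeds.items():
    p=np.nanmedian(P[v-3:v+4,u-3:u+4].reshape(-1,3),0)
    R=.16 if k=="tray3" else .11 if k=="tray2" else .05
    out=[]
    for n in C:
        q=C[n].reshape(-1,3); q=q[np.isfinite(q[:,2])]
        m=(np.hypot(*(q[:,:2]-p[:2]).T)<R)&(q[:,2]>(.007 if R>.1 else .012))&(q[:,2]<(.02 if R>.1 else .1)); q=q[m]
        if len(q)<20: continue
        zt=np.percentile(q[:,2],97); t=q[q[:,2]>zt-.006].astype(np.float32)
        r=cv2.minAreaRect(t[:,:2])
        out.append((n,len(q),"ztop",zt.round(4),"c",np.round(r[0],4),"sz",np.round(r[1],3),"ang",round(r[2],1)))
    print(k,p.round(3)); [print("   ",*o) for o in out]
E
python3 m.py
```

```text
scene bench z median 0.0005
side bench z median 0.0007Traceback (most recent call last):
  File "m.py", line 20, in <module>
    r=cv2.minAreaRect(t[:,:2])
cv2.error: OpenCV(4.12.0) /io/opencv/modules/imgproc/src/convhull.cpp:143: error: (-215:Assertion failed) total >= 0 && (depth == CV_32F || depth == CV_32S) in function 'convexHull'
```

View pics/wrist0.png

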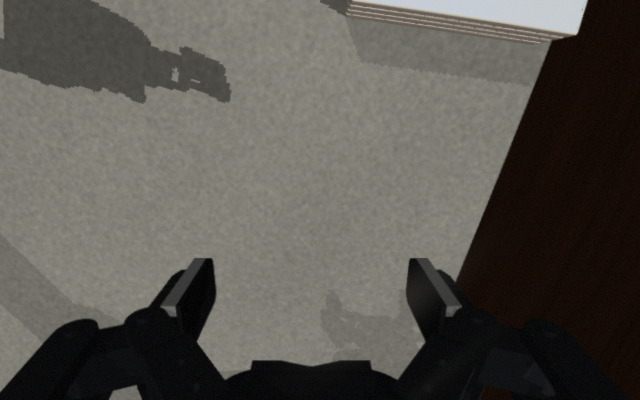

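The wrist view shows only bare bench, with the fingers at about (190,300) and (435,300). Next, the contiguity bug in the script needs fixing.

```bash
sed -i 's/minAreaRect(t\[:,:2\])/minAreaRect(np.ascontiguousarray(t[:,:2]))/' m.py && python3 m.py
```

```text
scene bench z median 0.0005
side bench z median 0.0007
jar [ 0.614 -0.283  0.058]
    scene 480 ztop 0.0626 c [ 0.6077 -0.2977] sz [0.039 0.037] ang 61.1
    side 243 ztop 0.0621 c [ 0.6068 -0.2957] sz [0.037 0.033] ang 20.0
purple [ 0.715 -0.251  0.039]
    scene 572 ztop 0.0426 c [ 0.7108 -0.2646] sz [0.051 0.052] ang 26.8
    side 227 ztop 0.0417 c [ 0.7113 -0.2648] sz [0.051 0.052] ang 40.1
short [ 0.641 -0.188  0.018]
    scene 569 ztop 0.0427 c [ 0.6437 -0.1801] sz [0.051 0.051] ang 9.4
    side 268 ztop 0.0419 c [ 0.6427 -0.1797] sz [0.051 0.05 ] ang 60.7
green [ 0.569 -0.101  0.016]
    scene 565 ztop 0.0423 c [ 0.577  -0.0964] sz [0.052 0.053] ang 9.5
    side 315 ztop 0.0421 c [ 0.5755 -0.0958] sz [0.05 0.05] ang 65.0
square [ 0.665 -0.039  0.05 ]
    scene 501 ztop 0.0524 c [ 0.6579 -0.0484] sz [0.036 0.037] ang 18.5
    side 274 ztop 0.0523 c [ 0.6572 -0.0471] sz [0.037 0.039] ang 12.1
tall [0.658 0.079 0.07 ]
    scene 588 ztop 0.0722 c [0.6505 0.0708] sz [0.037 0.038] ang 2.6
    side 447 ztop 0.0715 c [0.6505 0.0717] sz [0.038 0.04 ] ang 8.9
cone [0.635 0.197 0.032]
  
[... 297 characters left out ...]
.6
tray3 [0.446 0.188 0.006]
    scene 1762 ztop 0.0157 c [0.4429 0.1856] sz [0.088 0.232] ang 88.1
    side 1603 ztop 0.0153 c [0.4661 0.1852] sz [0.089 0.279] ang 88.0
tray2 [ 0.452 -0.195  0.008]
    scene 873 ztop 0.0158 c [ 0.45   -0.1963] sz [0.09  0.157] ang 81.2
    side 492 ztop 0.0149 c [ 0.4498 -0.1964] sz [0.091 0.159] ang 81.4
bowl [ 0.533 -0.003  0.006]
    scene 425 ztop 0.0241 c [0.5397 0.0024] sz [0.066 0.065] ang 11.6
    side 251 ztop 0.0238 c [0.5402 0.0015] sz [0.064 0.065] ang 5.2
bowlb [ 0.395 -0.004  0.01 ]
    scene 303 ztop 0.0319 c [0.4047 0.0033] sz [0.05  0.049] ang 40.9
    side 286 ztop 0.0319 c [0.4059 0.0011] sz [0.05  0.052] ang 52.4
disc [0.765 0.143 0.008]
```

All heights and sizes match the text: bench reads about +1 mm, post tops 42/72 mm, square post 52 mm and tile 66 mm. Before moving, I'll confirm the look-alikes in an enlarged crop and check for tall obstacles along the path.

Candidates for the short post are purple (185,182), white (235,184) and green (287,187). The white one fits: it is white ceramic with a 52 mm diameter.

```bash
cat > go.py <<'E'
# usage: go.py x y z [yaw_of_tool_y_deg]: shifts (units of 20 mm, in the tool axes after the turn) and turn (units of 5 deg)
import sys
from h import *
a=list(map(float,sys.argv[1:])); s=get_state(); R=np.array(s["ee_rot"]); p=np.array(s["eef_pos"])
yaw=np.degrees(np.arctan2(R[1,1],R[0,1])); t=a[3] if len(a)>3 else yaw
d=(t-yaw+180)%360-180; c=np.radians(t)
Rt=np.array([[-np.sin(c),np.cos(c),0],[np.cos(c),np.sin(c),0],[0,0,-1.]])
print("t",round(s["time_s"],2),"pos",p.round(4),"yaw",yaw.round(1),"q6",np.round(s["q"][5],2),"| turn",round(-d/5,2),"shift",(Rt.T@(np.array(a[:3])-p)/.02).round(2))
E
python3 - <<'E'
from h import *
S={n:dict(np.load(f"{n}0.npz")) for n in ["scene","side"]}
q=np.concatenate([cloud(S[n]).reshape(-1,3) for n in S]); q=q[np.isfinite(q[:,2])&(q[:,2]>.08)&(q[:,2]<.45)]
g={}
for x,y,z in q:
    if .1<x<1.1 and abs(y)<.9:
        k=(round(x/.05)*5,round(y/.05)*5); g[k]=max(g.get(k,0),round(float(z)*100))
print(sorted(g.items()))
I=S["scene"]["pixels"][110:350,150:470]; cv2.imwrite("pics/crop0.png",cv2.resize(I,(800,600),interpolation=cv2.INTER_CUBIC))
E
python3 go.py .6075 -.297 .15 -98.8
```

```text
[((10, -65), 45), ((10, -60), 45), ((10, -55), 35), ((10, 0), 34), ((10, 5), 33), ((15, -60), 45), ((15, -55), 35), ((15, 0), 34), ((15, 5), 34), ((15, 10), 28), ((20, -5), 45), ((20, 0), 45), ((20, 5), 41), ((20, 10), 30), ((25, -5), 45), ((25, 0), 45), ((25, 5), 40), ((25, 10), 30), ((30, -5), 33), ((30, 0), 36), ((30, 5), 34), ((30, 10), 28), ((65, -65), 21), ((65, -60), 21), ((65, 55), 16), ((65, 60), 16), ((70, -70), 21), ((70, -65), 21), ((70, -60), 21), ((70, -55), 21), ((70, 50), 16), ((70, 55), 16), ((75, -70), 21), ((75, -65), 21), ((75, -60), 21), ((75, -55), 21), ((75, 30), 10), ((75, 35), 10), ((75, 40), 8), ((75, 45), 14), ((75, 50), 16), ((80, -65), 21), ((80, -60), 21), ((80, -35), 16), ((80, -30), 9), ((80, -25), 9), ((80, -20), 9), ((80, -15), 9), ((80, -10), 9), ((80, -5), 9), ((80, 0), 9), ((80, 10), 10), ((80, 15), 10), ((80, 30), 10), ((80, 35), 10), ((80, 45), 14), ((80, 50), 16), ((80, 55), 16), ((85, -40), 10), ((85, -35), 15), ((85, -25), 10), ((85, 0), 9), ((85, 5), 10), ((85, 10), 18), ((85, 15), 18), ((85, 30), 10), ((85, 35), 10), ((85, 50), 16), ((85, 55), 16), ((90, -25), 9), ((90, -20), 9), ((90, -15), 9), ((90, -10), 9), ((90, -5), 9), ((90, 0), 9), ((90, 5), 10), ((90, 10), 18), ((90, 15), 10), ((95, -25), 9), ((95, -20), 9), ((95, -15), 9), ((95, -10), 9), ((95, -5), 9), ((95, 0), 9), ((95, 10), 18)]
t 0.15 pos [ 0.1442 -0.6333  0.2304] yaw -77.2 q6 -0.17 | turn 4.32 shift [ 20.32 -20.16   4.02]
```

View pics/crop0.png

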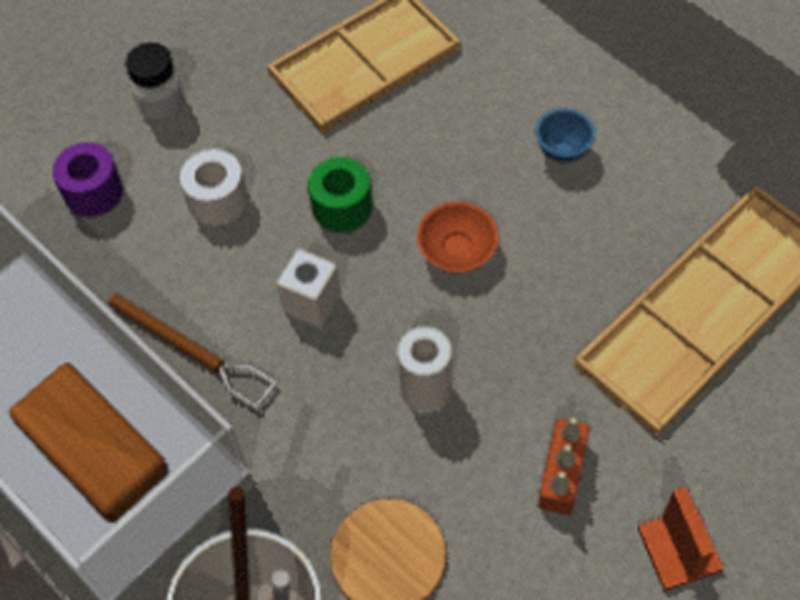

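The crop shows a white short post at crop (213,185), between purple (87,178) and green (340,193). The square post (307,287) stands apart from the tall round post (425,365). The path to the jar is clear, so I'm moving.

```bash
python3 -m inch '[[[0,0,0.8],0.86,0],[[0,0,0.8],0.86,0],[[0,0,0.8],0.86,0],[[0,0,0.8],0.86,0],[[0,0,0.8],0.86,0],[[1,-1,0],0,0],[[1,-1,0],0,0],[[1,-1,0],0,0],[[1,-1,0],0,0],[[1,-1,0],0,0],[[1,-1,0],0,0],[[1,-1,0],0,0]]' 60 && python3 -m inch '[[[1,-1,0],0,0],[[1,-1,0],0,0],[[1,-1,0],0,0],[[1,-1,0],0,0],[[1,-1,0],0,0],[[1,-1,0],0,0],[[1,-1,0],0,0],[[1,-1,0],0,0],[[1,-1,0],0,0],[[1,-1,0],0,0],[[0.5,-0.5,0],0,0],[[0,0,0],0,0]]' && python3 go.py .6075 -.297 .10 -98.8
```

```text
time_s: 1.15
eef_pos: [0.3047, -0.5154, 0.151]
ee_rot: [[0.989, -0.151, -0.0], [-0.151, -0.989, 0.001], [-0.0, -0.0, -1.0]]
ft_force: [0.3, -0.2, 0.4]
finger_gap: 1.002
gripper_force: 0.0
time_s: 2.15
eef_pos: [0.5447, -0.3387, 0.151]
ee_rot: [[0.989, -0.147, -0.0], [-0.147, -0.989, 0.0], [-0.0, -0.0, -1.0]]
ft_force: [0.1, 0.5, 0.5]
finger_gap: 0.998
gripper_force: 0.0
t 2.15 pos [ 0.5447 -0.3387  0.151 ] yaw -98.5 q6 0.99 | turn 0.06 shift [ 2.79 -2.54  2.55]
```

```bash
python3 - <<'E'
from h import *
c=snap("wrist"); Q=cloud(c).reshape(-1,3); Q=Q[np.isfinite(Q[:,2])]
print("bench",np.median(Q[abs(Q[:,2])<.01][:,2]).round(4))
for k,(x,y,h) in dict(jar=(.6075,-.297,.06),short=(.6435,-.18,.04),purple=(.711,-.2647,.04),tray2=(.45,-.196,.013)).items():
    R=.1 if k=="tray2" else .045
    m=(np.hypot(Q[:,0]-x,Q[:,1]-y)<R)&(abs(Q[:,2]-h)<.005); t=Q[m].astype(np.float32)
    if len(t)>20: r=cv2.minAreaRect(np.ascontiguousarray(t[:,:2])); print(k,len(t),np.median(t[:,2]).round(4),np.round(r[0],4),np.round(r[1],3),round(r[2],1))
E
```

```text
bench -0.0
jar 2566 0.0598 [ 0.6086 -0.3001] [0.039 0.039] 39.7
short 3101 0.0396 [ 0.6438 -0.1827] [0.051 0.052] 14.1
purple 902 0.0398 [ 0.6924 -0.2648] [0.042 0.012] 81.9
tray2 2032 0.0122 [ 0.4521 -0.1987] [0.086 0.155] 81.3
```

The wrist view gives jar (0.6086,-0.300), short post (0.6438,-0.1827) and tray2 (0.452,-0.1987, long axis at -8.7°), with heights 60/40/12 mm as expected. The two fixed views sit about 2.5 mm away, within calibration, so I'll use the wrist values.

```bash
python3 -m inch '[[[0.96,-0.8,0],0,0],[[0.96,-0.8,0],0,0],[[0.96,-0.78,0],0,0],[[0,0,1],0,0],[[0,0,1],0,0],[[0,0,1],0,0],[[0,0,1],0,0],[[0,0,1],0,0],[[0,0,1],0,0],[[0,0,0.5],0,0],[[0,0,0],0,0],[[0,0,0],0,0]]' && python3 go.py .6086 -.300 .02 -98.8
```

```text
time_s: 3.2
eef_pos: [0.6065, -0.303, 0.0212]
ee_rot: [[0.988, -0.152, -0.001], [-0.152, -0.988, 0.0], [-0.001, -0.0, -1.0]]
ft_force: [-0.5, 0.1, -0.3]
finger_gap: 0.998
gripper_force: 0.0
t 3.2 pos [ 0.6065 -0.303   0.0212] yaw -98.7 q6 1.09 | turn 0.01 shift [ 0.08 -0.16  0.06]
```

```bash
python3 -m inch '[[[0.08,-0.16,0.06],0,0],[[0,0,0],0,1],[[0,0,0],0,1],[[0,0,0],0,1],[[0,0,0],0,1],[[0,0,0],0,1],[[0,0,0],0,1],[[0,0,0],0,1],[[0,0,0],0,1],[[0,0,0],0,1]]' 50 && python3 -m inch '[[[0,0,-0.5],0,1],[[0,0,-1],0,1],[[0,0,-1],0,1],[[0,0,-1],0,1],[[0,0,-0.5],0,1],[[0,0,0],0,1]]' && python3 go.py .415 -.193 .1 -98.8
```

```text
time_s: 4.03
eef_pos: [0.61, -0.2998, 0.0214]
ee_rot: [[0.989, -0.151, 0.002], [-0.151, -0.989, -0.001], [0.002, 0.001, -1.0]]
ft_force: [-0.5, 0.8, 5.4]
finger_gap: 0.482
gripper_force: 51.1
time_s: 4.53
eef_pos: [0.6106, -0.3002, 0.1032]
ee_rot: [[0.989, -0.151, 0.004], [-0.151, -0.989, -0.003], [0.004, 0.002, -1.0]]
ft_force: [0.2, -0.6, -0.8]
finger_gap: 0.486
gripper_force: 50.9
t 4.53 pos [ 0.6106 -0.3002  0.1032] yaw -98.7 q6 1.1 | turn 0.03 shift [-10.49  -3.8    0.16]
```

```bash
python3 -m inch '[[[-0.95,-0.345,0],0,1],[[-0.95,-0.345,0],0,1],[[-0.95,-0.345,0],0,1],[[-0.95,-0.345,0],0,1],[[-0.95,-0.345,0],0,1],[[-0.95,-0.345,0],0,1],[[-0.95,-0.345,0],0,1],[[-0.95,-0.345,0],0,1],[[-0.95,-0.345,0],0,1],[[-0.95,-0.345,0],0,1],[[-0.95,-0.345,0],0,1],[[0,0,0],0,1]]' && python3 -m inch '[[[0,0,0.8],0,1],[[0,0,0.8],0,1],[[0,0,0.7],0,1],[[0,0,0.5],0,1],[[0,0,0],0,1]]' && python3 go.py .415 -.193 .027 -98.8
```

```text
time_s: 5.53
eef_pos: [0.4103, -0.1899, 0.0975]
ee_rot: [[0.989, -0.151, -0.005], [-0.151, -0.989, 0.004], [-0.006, -0.003, -1.0]]
ft_force: [-0.9, 0.4, -2.1]
finger_gap: 0.478
gripper_force: 50.9
time_s: 5.95
eef_pos: [0.4125, -0.1915, 0.0414]
ee_rot: [[0.989, -0.151, -0.004], [-0.151, -0.989, 0.004], [-0.005, -0.003, -1.0]]
ft_force: [-0.6, -0.0, -0.7]
finger_gap: 0.482
gripper_force: 50.9
t 5.95 pos [ 0.4125 -0.1915  0.0414] yaw -98.7 q6 1.04 | turn 0.02 shift [0.14 0.06 0.72]
```

```bash
python3 -m inch '[[[0.12,0.06,0.25],0,1],[[0,0,0.2],0,1],[[0,0,0.15],0,1],[[0,0,0.08],0,1],[[0,0,0.04],0,1],[[0,0,0],0,1],[[0,0,0],0,1]]' && python3 go.py .415 -.193 .0264 -98.8
```

```text
time_s: 6.53
eef_pos: [0.4164, -0.1944, 0.0299]
ee_rot: [[0.989, -0.151, 0.0], [-0.151, -0.989, -0.0], [0.0, 0.0, -1.0]]
ft_force: [0.5, -0.1, -0.9]
finger_gap: 0.477
gripper_force: 50.9
t 6.53 pos [ 0.4164 -0.1944  0.0299] yaw -98.7 q6 1.04 | turn 0.02 shift [-0.08 -0.06  0.18]
```

```bash
python3 -m inch '[[[0,0,0.07],0,1],[[0,0,0.06],0,1],[[0,0,0.03],0,1],[[0,0,0],0,1],[[0,0,0],0,1]]' && python3 -m inch '[[[0,0,0.02],0,1],[[0,0,0.02],0,1],[[0,0,0],0,1],[[0,0,0],0,1]]'
```

```text
time_s: 6.95
eef_pos: [0.4163, -0.1943, 0.0265]
ee_rot: [[0.989, -0.151, -0.0], [-0.151, -0.989, 0.0], [-0.0, -0.0, -1.0]]
ft_force: [-0.6, 0.1, -0.3]
finger_gap: 0.484
gripper_force: 50.9
time_s: 7.28
eef_pos: [0.4164, -0.1944, 0.0263]
ee_rot: [[0.989, -0.151, -0.001], [-0.151, -0.989, 0.0], [-0.001, -0.0, -1.0]]
ft_force: [-2.6, 0.6, 5.4]
finger_gap: 0.478
gripper_force: 51.7
```

Contact at the expected height (5.4 N), so I'm releasing and rising.

```bash
python3 -m inch '[[[0,0,0],0,0.4],[[0,0,0],0,0.3],[[0,0,0],0,0.2],[[0,0,0],0,0.1],[[0,0,-0.5],0,0],[[0,0,-1],0,0],[[0,0,-1],0,0],[[0,0,-1],0,0],[[0,0,-1],0,0],[[0,0,0],0,0]]' && python3 go.py .6438 -.1827 .108 -98.8
```

```text
time_s: 8.12
eef_pos: [0.4187, -0.1962, 0.1205]
ee_rot: [[0.989, -0.151, 0.007], [-0.151, -0.989, -0.006], [0.008, 0.004, -1.0]]
ft_force: [-0.0, -0.7, -0.4]
finger_gap: 0.998
gripper_force: 0.0
t 8.12 pos [ 0.4187 -0.1962  0.1205] yaw -98.7 q6 1.04 | turn 0.03 shift [11.02 -2.39  0.63]
```

```bash
python3 -m inch '[[[1,-0.22,0],0,0],[[1,-0.22,0],0,0],[[1,-0.22,0],0,0],[[1,-0.22,0],0,0],[[1,-0.22,0],0,0],[[1,-0.22,0],0,0],[[1,-0.22,0],0,0],[[1,-0.22,0],0,0],[[1,-0.22,0],0,0],[[1,-0.22,0],0,0],[[1,-0.22,0],0,0],[[0.1,0,0],0,0]]' && python3 -m inch '[[[0,0,0],0,0],[[0,0,0],0,0]]' && python3 go.py .6438 -.1827 .013 -98.8
```

```text
time_s: 9.12
eef_pos: [0.6452, -0.1796, 0.1154]
ee_rot: [[0.989, -0.15, 0.001], [-0.15, -0.989, -0.0], [0.001, -0.0, -1.0]]
ft_force: [-0.3, -0.2, -0.1]
finger_gap: 1.0
gripper_force: 0.0
time_s: 9.28
eef_pos: [0.6421, -0.1798, 0.115]
ee_rot: [[0.989, -0.151, -0.002], [-0.151, -0.989, 0.001], [-0.002, -0.0, -1.0]]
ft_force: [0.6, 0.3, 0.3]
finger_gap: 0.999
gripper_force: 0.0
t 9.28 pos [ 0.6421 -0.1798  0.115 ] yaw -98.7 q6 1.28 | turn 0.02 shift [0.11 0.13 5.1 ]
```

```bash
python3 -m inch '[[[0.05,0.13,1],0,0],[[0,0,1],0,0],[[0,0,1],0,0],[[0,0,1],0,0],[[0,0,0.7],0,0],[[0,0,0.4],0,0],[[0,0,0],0,0],[[0,0,0],0,0]]' && python3 -m inch '[[[0,0,0],0,1],[[0,0,0],0,1],[[0,0,0],0,1],[[0,0,0],0,1],[[0,0,0],0,1],[[0,0,0],0,1],[[0,0,0],0,1],[[0,0,0],0,1]]' 50 && python3 -m inch '[[[0,0,-0.5],0,1],[[0,0,-1],0,1],[[0,0,-1],0,1],[[0,0,-1],0,1],[[0,0,-0.5],0,1],[[0,0,0],0,1],[[0,0,0],0,1]]' && python3 go.py .489 -.2044 .09 -98.8
```

```text
time_s: 9.95
eef_pos: [0.6436, -0.1828, 0.014]
ee_rot: [[0.989, -0.151, 0.0], [-0.151, -0.989, -0.0], [0.0, 0.0, -1.0]]
ft_force: [-0.6, -0.1, 0.1]
finger_gap: 0.993
gripper_force: 0.0
time_s: 10.62
eef_pos: [0.6448, -0.1831, 0.0155]
ee_rot: [[0.989, -0.151, 0.003], [-0.151, -0.989, -0.001], [0.003, 0.001, -1.0]]
ft_force: [-0.8, 0.6, 6.1]
finger_gap: 0.59
gripper_force: 52.5
time_s: 11.2
eef_pos: [0.6436, -0.1827, 0.0938]
ee_rot: [[0.989, -0.151, 0.0], [-0.151, -0.989, -0.0], [0.0, 0.0, -1.0]]
ft_force: [0.5, 0.4, -1.8]
finger_gap: 0.589
gripper_force: 52.3
t 11.2 pos [ 0.6436 -0.1827  0.0938] yaw -98.7 q6 1.28 | turn 0.02 shift [-7.47  2.26  0.19]
```

```bash
python3 -m inch '[[[-0.93,0.28,0],0,1],[[-0.93,0.28,0],0,1],[[-0.93,0.28,0],0,1],[[-0.93,0.28,0],0,1],[[-0.93,0.28,0],0,1],[[-0.93,0.28,0],0,1],[[-0.93,0.28,0],0,1],[[-0.93,0.28,0],0,1],[[0,0,0],0,1],[[0,0,0],0,1],[[0,0,0],0,1]]' && python3 -m inch '[[[0,0,0.8],0,1],[[0,0,0.8],0,1],[[0,0,0.7],0,1],[[0,0,0.4],0,1],[[0,0,0.3],0,1],[[0,0,0],0,1],[[0,0,0],0,1],[[0,0,0],0,1]]' && python3 go.py .489 -.2044 .0205 -98.8
```

```text
time_s: 12.12
eef_pos: [0.4897, -0.2043, 0.0929]
ee_rot: [[0.989, -0.151, -0.001], [-0.151, -0.989, 0.001], [-0.001, -0.001, -1.0]]
ft_force: [0.8, 0.3, -0.4]
finger_gap: 0.592
gripper_force: 52.3
time_s: 12.78
eef_pos: [0.4905, -0.2049, 0.0345]
ee_rot: [[0.989, -0.151, 0.001], [-0.151, -0.989, -0.001], [0.001, 0.001, -1.0]]
ft_force: [0.1, -0.2, -0.7]
finger_gap: 0.592
gripper_force: 52.3
t 12.78 pos [ 0.4905 -0.2049  0.0345] yaw -98.7 q6 1.11 | turn 0.03 shift [-0.08 -0.01  0.7 ]
```

```bash
python3 -m inch '[[[-0.08,0,0.2],0,1],[[0,0,0.2],0,1],[[0,0,0.15],0,1],[[0,0,0.08],0,1],[[0,0,0.05],0,1],[[0,0,0],0,1],[[0,0,0],0,1]]' && python3 -m inch '[[[0,0,0.03],0,1],[[0,0,0.02],0,1],[[0,0,0],0,1],[[0,0,0],0,1]]'
```

```text
time_s: 13.37
eef_pos: [0.4879, -0.2041, 0.0205]
ee_rot: [[0.989, -0.151, -0.001], [-0.151, -0.989, 0.001], [-0.001, -0.001, -1.0]]
ft_force: [-3.1, 1.7, 5.4]
finger_gap: 0.59
gripper_force: 52.9
time_s: 13.7
eef_pos: [0.4879, -0.2041, 0.0205]
ee_rot: [[0.989, -0.15, -0.002], [-0.15, -0.989, 0.001], [-0.002, -0.001, -1.0]]
ft_force: [-7.8, 4.0, 13.6]
finger_gap: 0.586
gripper_force: 53.6
```

On the floor. Releasing, rising and heading for the tall post.

```bash
python3 -m inch '[[[0,0,-0.04],0,0.35],[[0,0,0],0,0.3],[[0,0,0],0,0.15],[[0,0,0],0,0],[[0,0,-0.5],0,0],[[0,0,-1],0,0],[[0,0,-1],0,0],[[0,0,-1],0,0],[[0,0,-1],0,0],[[0,0,-1],0,0],[[0,0,-1],0,0],[[0,0,0],0,0]]' && python3 go.py .6515 .0687 .15 -91.9
```

```text
time_s: 14.7
eef_pos: [0.4907, -0.2059, 0.1551]
ee_rot: [[0.989, -0.151, 0.007], [-0.151, -0.989, -0.005], [0.008, 0.004, -1.0]]
ft_force: [0.7, -0.4, 1.1]
finger_gap: 1.0
gripper_force: 0.0
t 14.7 pos [ 0.4907 -0.2059  0.1551] yaw -98.7 q6 1.11 | turn -1.35 shift [  7.58 -13.99   0.25]
```

```bash
cat > w.py <<'E'
import sys
from h import *
np.set_printoptions(suppress=True)
D=dict(tall=(.6515,.0687,.07,.04),square=(.658,-.05,.05,.04),cone=(.6343,.192,.03,.042),conetop=(.6343,.192,.05,.042),tile=(.618,.29,.061,.045),tray3=(.444,.183,.013,.15),tray2=(.452,-.1987,.013,.1),jar=(.415,-.193,.065,.04),short=(.489,-.2044,.045,.04))
c=snap("wrist"); np.savez("w.npz",**c); Q=cloud(c).reshape(-1,3); Q=Q[np.isfinite(Q[:,2])]
print("bench",np.median(Q[abs(Q[:,2])<.004][:,2]).round(4))
for k in sys.argv[1:]:
    x,y,h,R=D[k]; dz=.004 if k!="conetop" else .012
    t=Q[(np.hypot(Q[:,0]-x,Q[:,1]-y)<R)&(abs(Q[:,2]-h)<dz)].astype(np.float32)
    if len(t)>20: r=cv2.minAreaRect(np.ascontiguousarray(t[:,:2])); print(k,len(t),np.median(t[:,2]).round(4),np.round(r[0],4),np.round(r[1],3),round(r[2],1))
E
python3 -m inch '[[[0,0,0],-0.68,0],[[0,0,0],-0.67,0],[[0.54,-1,0],0,0],[[0.54,-1,0],0,0],[[0.54,-1,0],0,0],[[0.54,-1,0],0,0],[[0.54,-1,0],0,0],[[0.54,-1,0],0,0],[[0.54,-1,0],0,0],[[0.54,-1,0],0,0],[[0.54,-1,0],0,0],[[0.54,-1,0],0,0]]' && python3 -m inch '[[[0.54,-1,0],0,0],[[0.54,-1,0],0,0],[[0.54,-1,0],0,0],[[0,0,0],0,0],[[0,0,0],0,0],[[0,0,0],0,0]]' && python3 w.py tall square cone conetop tile tray3
```

```text
time_s: 15.7
eef_pos: [0.6029, -0.0069, 0.1491]
ee_rot: [[0.999, -0.034, -0.001], [-0.034, -0.999, 0.0], [-0.001, -0.0, -1.0]]
ft_force: [0.4, -0.5, 0.5]
finger_gap: 1.001
gripper_force: 0.0
time_s: 16.2
eef_pos: [0.6367, 0.0505, 0.1492]
ee_rot: [[0.999, -0.034, -0.001], [-0.034, -0.999, -0.0], [-0.001, 0.0, -1.0]]
ft_force: [1.3, -0.2, 0.0]
finger_gap: 1.003
gripper_force: 0.0
bench -0.0
tall 1855 0.0697 [0.6523 0.0696] [0.039 0.039] 18.0
square 2181 0.05 [ 0.659  -0.0501] [0.036 0.036] 16.7
cone 1530 0.0296 [0.6325 0.1901] [0.064 0.026] 29.1
conetop 848 0.0481 [0.634  0.1901] [0.054 0.01 ] 29.4
tile 592 0.063 [0.6142 0.2821] [0.031 0.012] 61.9
tray3 1189 0.0122 [0.4954 0.1831] [0.086 0.129] 87.8
```

```bash
python3 go.py .6523 .0696 .025 -91.9
```

```text
t 16.25 pos [0.6367 0.0502 0.1494] yaw -92.0 q6 1.51 | turn -0.01 shift [ 0.75 -1.    6.22]
```

```bash
python3 -m inch '[[[0.75,-1,0],0,0],[[0,0,1],0,0],[[0,0,1],0,0],[[0,0,1],0,0],[[0,0,1],0,0],[[0,0,1],0,0],[[0,0,0.8],0,0],[[0,0,0.4],0,0],[[0,0,0],0,0],[[0,0,0],0,0]]' && python3 -m inch '[[[0,0,0],0,1],[[0,0,0],0,1],[[0,0,0],0,1],[[0,0,0],0,1],[[0,0,0],0,1],[[0,0,0],0,1],[[0,0,0],0,1],[[0,0,0],0,1],[[0,0,0],0,1]]' 50 && python3 -m inch '[[[0,0,-0.5],0,1],[[0,0,-1],0,1],[[0,0,-1],0,1],[[0,0,-1],0,1],[[0,0,-0.5],0,1],[[0,0,0],0,1],[[0,0,0],0,1]]' && python3 go.py .369 .1857 .11 -91.9
```

```text
time_s: 17.08
eef_pos: [0.6529, 0.0697, 0.0261]
ee_rot: [[0.999, -0.034, -0.0], [-0.034, -0.999, -0.0], [-0.0, 0.0, -1.0]]
ft_force: [-0.3, 0.3, 0.2]
finger_gap: 1.0
gripper_force: 0.0
time_s: 17.83
eef_pos: [0.6538, 0.0702, 0.0272]
ee_rot: [[0.999, -0.034, 0.002], [-0.034, -0.999, -0.0], [0.002, 0.0, -1.0]]
ft_force: [-1.2, -1.0, 5.9]
finger_gap: 0.459
gripper_force: 50.5
time_s: 18.42
eef_pos: [0.6528, 0.0704, 0.1059]
ee_rot: [[0.999, -0.034, 0.0], [-0.034, -0.999, 0.0], [0.0, -0.0, -1.0]]
ft_force: [0.6, -1.3, -1.2]
finger_gap: 0.461
gripper_force: 50.4
t 18.42 pos [0.6528 0.0704 0.1059] yaw -91.9 q6 1.54 | turn -0.0 shift [-14.37  -5.29  -0.21]
```

```bash
python3 -m inch '[[[-0.96,-0.36,0],0,1],[[-0.96,-0.36,0],0,1],[[-0.96,-0.36,0],0,1],[[-0.96,-0.36,0],0,1],[[-0.96,-0.36,0],0,1],[[-0.96,-0.36,0],0,1],[[-0.96,-0.36,0],0,1],[[-0.96,-0.36,0],0,1],[[-0.96,-0.36,0],0,1],[[-0.96,-0.36,0],0,1],[[-0.96,-0.36,0],0,1],[[-0.96,-0.36,0],0,1]]' && python3 -m inch '[[[-0.96,-0.36,0],0,1],[[-0.96,-0.36,0],0,1],[[-0.96,-0.36,0],0,1],[[0,0,0],0,1],[[0,0,0],0,1],[[0,0,0],0,1]]' && python3 w.py tray3 && python3 go.py .3695 .1875 .032 -91.9
```

```text
time_s: 19.42
eef_pos: [0.4232, 0.1645, 0.104]
ee_rot: [[0.999, -0.034, -0.004], [-0.034, -0.999, -0.0], [-0.004, 0.0, -1.0]]
ft_force: [0.3, -0.2, -1.0]
finger_gap: 0.462
gripper_force: 50.4
time_s: 19.92
eef_pos: [0.3687, 0.1878, 0.1053]
ee_rot: [[0.999, -0.034, -0.001], [-0.034, -0.999, -0.0], [-0.001, 0.0, -1.0]]
ft_force: [-0.5, 0.0, -1.0]
finger_gap: 0.464
gripper_force: 50.5
bench -0.0001
tray3 5682 0.0122 [0.4174 0.1863] [0.087 0.175] 87.9
t 19.97 pos [0.3691 0.1877 0.1055] yaw -92.0 q6 1.8 | turn -0.01 shift [0.02 0.01 3.68]
```

```bash
python3 -m inch '[[[0,0,0.7],0,1],[[0,0,0.8],0,1],[[0,0,0.7],0,1],[[0,0,0.5],0,1],[[0,0,0.3],0,1],[[0,0,0.25],0,1],[[0,0,0.15],0,1],[[0,0,0.08],0,1],[[0,0,0.05],0,1],[[0,0,0.05],0,1],[[0,0,0],0,1],[[0,0,0],0,1]]' && python3 -m inch '[[[0,0,0.05],0,1],[[0,0,0.03],0,1],[[0,0,0],0,1],[[0,0,0],0,1]]'
```

```text
time_s: 20.97
eef_pos: [0.369, 0.188, 0.0346]
ee_rot: [[0.999, -0.034, 0.001], [-0.034, -0.999, 0.0], [0.001, -0.0, -1.0]]
ft_force: [0.2, 0.7, -1.5]
finger_gap: 0.464
gripper_force: 50.5
time_s: 21.3
eef_pos: [0.3687, 0.188, 0.0327]
ee_rot: [[0.999, -0.034, -0.0], [-0.034, -0.999, -0.0], [-0.0, 0.0, -1.0]]
ft_force: [0.0, -0.7, -0.9]
finger_gap: 0.463
gripper_force: 50.5
```

```bash
python3 -m inch '[[[0,0,0.03],0,1],[[0,0,0.03],0,1],[[0,0,0],0,1],[[0,0,0],0,1]]'
```

```text
time_s: 21.63
eef_pos: [0.369, 0.188, 0.0322]
ee_rot: [[0.999, -0.033, -0.0], [-0.033, -0.999, -0.0], [-0.0, 0.0, -1.0]]
ft_force: [-2.4, -0.7, 7.3]
finger_gap: 0.458
gripper_force: 51.1
```

```bash
python3 -m inch '[[[0,0,0],0,0.4],[[0,0,0],0,0.3],[[0,0,0],0,0.2],[[0,0,0],0,0.1],[[0,0,-0.5],0,0],[[0,0,-1],0,0],[[0,0,-1],0,0],[[0,0,-1],0,0],[[0,0,-1],0,0],[[0,0,-1],0,0],[[0,0,-0.5],0,0],[[0,0,0],0,0]]' && python3 go.py .633 .1901 .14 -60.8
```

```text
time_s: 22.63
eef_pos: [0.3704, 0.1883, 0.1538]
ee_rot: [[0.999, -0.034, 0.005], [-0.034, -0.999, 0.001], [0.005, -0.001, -1.0]]
ft_force: [0.1, 0.3, 0.6]
finger_gap: 1.001
gripper_force: 0.0
t 22.63 pos [0.3704 0.1883 0.1538] yaw -91.9 q6 1.8 | turn -6.22 shift [11.5   6.33  0.69]
```

```bash
python3 -m inch '[[[0,0,0],-0.89,0],[[0,0,0],-0.89,0],[[0,0,0],-0.89,0],[[0,0,0],-0.89,0],[[0,0,0],-0.89,0],[[0,0,0],-0.89,0],[[0,0,0],-0.88,0]]' && python3 -m inch '[[[0.96,0.53,0],0,0],[[0.96,0.53,0],0,0],[[0.96,0.53,0],0,0],[[0.96,0.53,0],0,0],[[0.96,0.53,0],0,0],[[0.96,0.53,0],0,0],[[0.96,0.53,0],0,0],[[0.96,0.53,0],0,0],[[0.96,0.53,0],0,0],[[0.96,0.53,0],0,0],[[0.96,0.53,0],0,0],[[0.96,0.53,0],0,0]]' && python3 -m inch '[[[0,0,0],0,0],[[0,0,0],0,0],[[0,0,0],0,0]]' && python3 w.py cone conetop tile && python3 go.py .633 .1901 .007 -60.8
```

```text
time_s: 23.22
eef_pos: [0.3678, 0.1878, 0.1498]
ee_rot: [[0.871, 0.491, -0.003], [0.491, -0.871, -0.001], [-0.003, -0.001, -1.0]]
ft_force: [-0.1, -0.9, 0.4]
finger_gap: 0.999
gripper_force: 0.0
time_s: 24.22
eef_pos: [0.632, 0.189, 0.1489]
ee_rot: [[0.873, 0.487, -0.003], [0.487, -0.873, -0.0], [-0.003, -0.001, -1.0]]
ft_force: [1.0, 0.4, -0.2]
finger_gap: 0.998
gripper_force: 0.0
time_s: 24.47
eef_pos: [0.6306, 0.1892, 0.1496]
ee_rot: [[0.873, 0.487, -0.003], [0.487, -0.873, -0.0], [-0.003, -0.001, -1.0]]
ft_force: [-0.1, -0.3, -0.8]
finger_gap: 1.0
gripper_force: 0.0
bench -0.0001
cone 1677 0.0297 [0.6323 0.1915] [0.064 0.026] 29.2
conetop 459 0.0485 [0.6346 0.1929] [0.05  0.011] 29.4
tile 1205 0.0635 [0.6193 0.2916] [0.05  0.011] 62.7
t 24.52 pos [0.6305 0.1893 0.1501] yaw -60.8 q6 1.18 | turn -0.0 shift [0.13 0.02 7.16]
```

```bash
python3 -m inch '[[[0.13,-0.03,0.5],0,0.4],[[0,0,1],0,0.4],[[0,0,1],0,0.4],[[0,0,1],0,0.4],[[0,0,1],0,0.4],[[0,0,0.8],0,0.4],[[0,0,0.5],0,0.4],[[0,0,0],0,0.4],[[0,0,0],0,0.4],[[0,0,0],0,0.4]]' && python3 go.py .6325 .1912 .007 -60.8
```

```text
time_s: 25.35
eef_pos: [0.6346, 0.1912, 0.0367]
ee_rot: [[0.873, 0.488, 0.002], [0.488, -0.873, 0.0], [0.002, 0.001, -1.0]]
ft_force: [0.2, -0.0, 0.2]
finger_gap: 0.599
gripper_force: 0.0
t 25.35 pos [0.6346 0.1912 0.0367] yaw -60.8 q6 1.18 | turn -0.0 shift [-0.09 -0.05  1.48]
```

```bash
python3 -m inch '[[[-0.06,-0.05,0.6],0,0.4],[[0,0,0.5],0,0.4],[[0,0,0.28],0,0.4],[[0,0,0.1],0,0.4],[[0,0,0],0,0.4],[[0,0,0],0,0.4]]' && python3 -m inch '[[[0,0,0],0,1],[[0,0,0],0,1],[[0,0,0],0,1],[[0,0,0],0,1],[[0,0,0],0,1],[[0,0,0],0,1],[[0,0,0],0,1]]' 50 && python3 -m inch '[[[0,0,-0.5],0,1],[[0,0,-1],0,1],[[0,0,-1],0,1],[[0,0,-1],0,1],[[0,0,-0.5],0,1],[[0,0,0],0,1],[[0,0,0],0,1]]' && python3 go.py .5195 .1825 .09 -2
```

```text
time_s: 25.85
eef_pos: [0.6324, 0.1913, 0.0057]
ee_rot: [[0.873, 0.487, -0.0], [0.487, -0.873, -0.0], [-0.0, -0.0, -1.0]]
ft_force: [0.7, -1.2, 0.3]
finger_gap: 0.603
gripper_force: 0.0
time_s: 26.43
eef_pos: [0.633, 0.1914, 0.0066]
ee_rot: [[0.873, 0.487, 0.001], [0.487, -0.873, 0.0], [0.001, 0.0, -1.0]]
ft_force: [0.8, -0.0, 4.8]
finger_gap: 0.298
gripper_force: 49.8
time_s: 27.02
eef_pos: [0.6321, 0.1912, 0.0858]
ee_rot: [[0.873, 0.487, -0.0], [0.487, -0.873, -0.0], [-0.0, -0.0, -1.0]]
ft_force: [-0.1, 0.6, -1.2]
finger_gap: 0.293
gripper_force: 49.3
t 27.02 pos [0.6321 0.1912 0.0858] yaw -60.8 q6 1.18 | turn -11.77 shift [-0.63 -5.61 -0.21]
```

```bash
python3 -m inch '[[[0,0,0],-0.98,1],[[0,0,0],-0.98,1],[[0,0,0],-0.98,1],[[0,0,0],-0.98,1],[[0,0,0],-0.98,1],[[0,0,0],-0.98,1],[[0,0,0],-0.98,1],[[0,0,0],-0.98,1],[[0,0,0],-0.98,1],[[0,0,0],-0.98,1],[[0,0,0],-0.98,1],[[0,0,0],-0.98,1]]' && python3 -m inch '[[[-0.1,-0.93,0],0,1],[[-0.1,-0.94,0],0,1],[[-0.1,-0.94,0],0,1],[[-0.1,-0.94,0],0,1],[[-0.1,-0.93,0],0,1],[[-0.1,-0.93,0],0,1],[[0,0,0],0,1],[[0,0,0],0,1],[[0,0,0],0,1]]' && python3 w.py tray3 && python3 go.py .5195 .1825 .0118 -2
```

```text
time_s: 28.02
eef_pos: [0.6308, 0.191, 0.0833]
ee_rot: [[0.031, 1.0, -0.004], [1.0, -0.031, -0.001], [-0.001, -0.004, -1.0]]
ft_force: [-0.2, -0.0, -0.8]
finger_gap: 0.296
gripper_force: 49.3
time_s: 28.77
eef_pos: [0.5197, 0.1832, 0.0851]
ee_rot: [[0.035, 0.999, -0.001], [0.999, -0.035, -0.0], [-0.0, -0.001, -1.0]]
ft_force: [1.3, -0.8, -0.4]
finger_gap: 0.298
gripper_force: 49.5
bench 0.0001
tray3 7538 0.0123 [0.444  0.1855] [0.087 0.231] 88.1
t 28.82 pos [0.5202 0.1832 0.0854] yaw -2.0 q6 0.17 | turn -0.01 shift [-0.03 -0.04  3.68]
```

```bash
python3 -m inch '[[[0,-0.04,0.7],0,1],[[0,0,0.8],0,1],[[0,0,0.7],0,1],[[0,0,0.5],0,1],[[0,0,0.3],0,1],[[0,0,0.25],0,1],[[0,0,0.12],0,1],[[0,0,0.08],0,1],[[0,0,0.05],0,1],[[0,0,0.05],0,1],[[0,0,0],0,1],[[0,0,0],0,1]]' && python3 -m inch '[[[0,0,0.05],0,1],[[0,0,0.03],0,1],[[0,0,0],0,1],[[0,0,0],0,1]]'
```

```text
time_s: 29.82
eef_pos: [0.5192, 0.1833, 0.0153]
ee_rot: [[0.035, 0.999, 0.001], [0.999, -0.035, 0.0], [0.0, 0.001, -1.0]]
ft_force: [0.4, -1.1, -0.7]
finger_gap: 0.294
gripper_force: 49.5
time_s: 30.15
eef_pos: [0.519, 0.1833, 0.0133]
ee_rot: [[0.035, 0.999, -0.0], [0.999, -0.035, -0.0], [-0.0, -0.0, -1.0]]
ft_force: [0.1, -0.3, -1.0]
finger_gap: 0.292
gripper_force: 49.5
```

```bash
python3 -m inch '[[[0,0,0.04],0,1],[[0,0,0.03],0,1],[[0,0,0.02],0,1],[[0,0,0],0,1],[[0,0,0],0,1]]'
```

```text
time_s: 30.57
eef_pos: [0.519, 0.1833, 0.0116]
ee_rot: [[0.035, 0.999, -0.0], [0.999, -0.035, -0.0], [-0.0, -0.0, -1.0]]
ft_force: [-0.9, -0.7, 0.4]
finger_gap: 0.293
gripper_force: 49.8
```

```bash
python3 -m inch '[[[0,0,0.02],0,1],[[0,0,0],0,0.66],[[0,0,0],0,0.62],[[0,0,0],0,0.62],[[0,0,-0.2],0,0.62],[[0,0,-0.5],0,0.6],[[0,0,-1],0,0.5],[[0,0,-1],0,0.5],[[0,0,-1],0,0.5],[[0,0,-1],0,0.5],[[0,0,-1],0,0.5],[[0,0,-1],0,0.5]]' && python3 go.py .6193 .2916 .13 -27.3
```

```text
time_s: 31.57
eef_pos: [0.5191, 0.1833, 0.1471]
ee_rot: [[0.035, 0.999, 0.001], [0.999, -0.035, 0.0], [0.0, 0.001, -1.0]]
ft_force: [1.3, -0.1, -0.4]
finger_gap: 0.497
gripper_force: 0.0
t 31.57 pos [0.5191 0.1833 0.1471] yaw -2.0 q6 0.17 | turn 5.06 shift [7.11 1.97 0.85]
```

```bash
python3 -m inch '[[[0,0,0],0.84,0.5],[[0,0,0],0.84,0.5],[[0,0,0],0.84,0.5],[[0,0,0],0.84,0.5],[[0,0,0],0.85,0.5],[[0,0,0],0.85,0.5]]' && python3 -m inch '[[[0.89,0.24,0],0,0.5],[[0.89,0.24,0],0,0.5],[[0.89,0.24,0],0,0.5],[[0.89,0.24,0],0,0.5],[[0.89,0.25,0],0,0.5],[[0.89,0.25,0],0,0.5],[[0.89,0.25,0],0,0.5],[[0.88,0.25,0],0,0.5],[[0,0,0],0,0.5],[[0,0,0],0,0.5],[[0,0,0],0,0.5]]' && python3 w.py tile && python3 go.py .6193 .2916 .028 -27.3
```

```text
time_s: 32.07
eef_pos: [0.5192, 0.1833, 0.1461]
ee_rot: [[0.462, 0.887, 0.001], [0.887, -0.462, 0.0], [0.001, 0.001, -1.0]]
ft_force: [-0.0, -0.3, 0.1]
finger_gap: 0.498
gripper_force: 0.0
time_s: 32.98
eef_pos: [0.6186, 0.2912, 0.1454]
ee_rot: [[0.459, 0.888, -0.0], [0.888, -0.459, -0.0], [-0.0, -0.0, -1.0]]
ft_force: [-0.5, -0.2, -1.2]
finger_gap: 0.499
gripper_force: 0.0
bench -0.0
tile 907 0.0639 [0.6188 0.292 ] [0.05 0.01] 61.1
t 33.03 pos [0.6185 0.2911 0.1453] yaw -27.3 q6 0.75 | turn -0.01 shift [0.04 0.02 5.86]
```

```bash
python3 -m inch '[[[0.04,0,0.7],0,0.5],[[0,0,1],0,0.5],[[0,0,1],0,0.5],[[0,0,1],0,0.5],[[0,0,1],0,0.5],[[0,0,0.7],0,0.5],[[0,0,0.4],0,0.5],[[0,0,0],0,0.5],[[0,0,0],0,0.5],[[0,0,0],0,0.5]]' && python3 -m inch '[[[0,0,0],0,1],[[0,0,0],0,1],[[0,0,0],0,1],[[0,0,0],0,1],[[0,0,0],0,1],[[0,0,0],0,1],[[0,0,0],0,1],[[0,0,0],0,1]]' 50 && python3 -m inch '[[[0,0,-0.5],0,1],[[0,0,-1],0,1],[[0,0,-1],0,1],[[0,0,-1],0,1],[[0,0,-0.7],0,1],[[0,0,0],0,1],[[0,0,0],0,1]]' && python3 go.py .444 .1855 .12 -2
```

```text
time_s: 33.87
eef_pos: [0.6205, 0.2926, 0.0305]
ee_rot: [[0.459, 0.888, 0.002], [0.888, -0.459, 0.001], [0.002, 0.002, -1.0]]
ft_force: [-0.3, -0.3, 0.5]
finger_gap: 0.499
gripper_force: 0.0
time_s: 34.53
eef_pos: [0.6199, 0.2926, 0.0298]
ee_rot: [[0.459, 0.888, 0.001], [0.888, -0.459, 0.0], [0.001, 0.001, -1.0]]
ft_force: [-0.8, 1.0, 4.4]
finger_gap: 0.108
gripper_force: 53.9
time_s: 35.12
eef_pos: [0.6197, 0.2923, 0.1136]
ee_rot: [[0.459, 0.888, 0.001], [0.888, -0.459, 0.0], [0.001, 0.001, -1.0]]
ft_force: [-0.4, 0.5, -2.3]
finger_gap: 0.112
gripper_force: 53.2
t 35.12 pos [0.6197 0.2923 0.1136] yaw -27.3 q6 0.75 | turn -5.07 shift [-5.64 -8.59 -0.32]
```

```bash
python3 -m inch '[[[0,0,-0.2],-0.85,1],[[0,0,-0.2],-0.85,1],[[0,0,-0.2],-0.84,1],[[0,0,-0.2],-0.84,1],[[0,0,-0.2],-0.84,1],[[0,0,-0.2],-0.84,1]]' && python3 -m inch '[[[-0.63,-0.95,0],0,1],[[-0.63,-0.95,0],0,1],[[-0.63,-0.95,0],0,1],[[-0.63,-0.95,0],0,1],[[-0.63,-0.96,0],0,1],[[-0.63,-0.96,0],0,1],[[-0.62,-0.96,0],0,1],[[-0.62,-0.96,0],0,1],[[-0.62,-0.95,0],0,1],[[0,0,0],0,1],[[0,0,0],0,1],[[0,0,0],0,1]]' && python3 go.py .444 .1855 .0348 -2
```

```text
time_s: 35.62
eef_pos: [0.6181, 0.2919, 0.1346]
ee_rot: [[0.032, 0.999, -0.004], [0.999, -0.032, -0.001], [-0.001, -0.004, -1.0]]
ft_force: [0.1, 0.5, -1.3]
finger_gap: 0.11
gripper_force: 53.2
time_s: 36.62
eef_pos: [0.4438, 0.1857, 0.1364]
ee_rot: [[0.036, 0.999, -0.001], [0.999, -0.036, -0.0], [-0.0, -0.001, -1.0]]
ft_force: [0.5, -0.4, -0.7]
finger_gap: 0.108
gripper_force: 53.2
t 36.62 pos [0.4438 0.1857 0.1364] yaw -2.0 q6 0.2 | turn -0.01 shift [-0.01  0.01  5.08]
```

```bash
python3 -m inch '[[[0,0,0.6],0,1],[[0,0,0.8],0,1],[[0,0,0.8],0,1],[[0,0,0.8],0,1],[[0,0,0.7],0,1],[[0,0,0.5],0,1],[[0,0,0.3],0,1],[[0,0,0.2],0,1],[[0,0,0.1],0,1],[[0,0,0.08],0,1],[[0,0,0],0,1],[[0,0,0],0,1]]' && python3 -m inch '[[[0,0,0.05],0,1],[[0,0,0.04],0,1],[[0,0,0],0,1],[[0,0,0],0,1]]'
```

```text
time_s: 37.62
eef_pos: [0.4442, 0.1858, 0.04]
ee_rot: [[0.035, 0.999, 0.001], [0.999, -0.035, 0.0], [0.0, 0.001, -1.0]]
ft_force: [-0.1, -0.0, -0.6]
finger_gap: 0.107
gripper_force: 53.2
time_s: 37.95
eef_pos: [0.4438, 0.1857, 0.0378]
ee_rot: [[0.035, 0.999, 0.0], [0.999, -0.035, 0.0], [0.0, 0.0, -1.0]]
ft_force: [-0.1, 0.0, -1.4]
finger_gap: 0.108
gripper_force: 53.2
```

```bash
python3 -m inch '[[[0,0,0.06],0,1],[[0,0,0.05],0,1],[[0,0,0.03],0,1],[[0,0,0],0,1],[[0,0,0],0,1]]' && python3 -m inch '[[[0,0,0.02],0,1],[[0,0,0.02],0,1],[[0,0,0],0,1],[[0,0,0],0,1]]'
```

```text
time_s: 38.37
eef_pos: [0.4438, 0.1857, 0.0349]
ee_rot: [[0.035, 0.999, -0.0], [0.999, -0.035, 0.0], [0.0, -0.0, -1.0]]
ft_force: [-0.2, -0.0, -1.4]
finger_gap: 0.111
gripper_force: 53.4
time_s: 38.7
eef_pos: [0.4438, 0.1858, 0.0348]
ee_rot: [[0.035, 0.999, -0.001], [0.999, -0.035, -0.0], [-0.0, -0.001, -1.0]]
ft_force: [-3.4, 0.4, 7.5]
finger_gap: 0.109
gripper_force: 54.4
```

Contact at the expected height. Releasing, rising and checking everything.

```bash
python3 -m inch '[[[0,0,-0.02],0,0.85],[[0,0,0],0,0.75],[[0,0,0],0,0.65],[[0,0,0],0,0.65],[[0,0,-0.5],0,0.65],[[0,0,-1],0,0.65],[[0,0,-1],0,0.65],[[0,0,-1],0,0.65],[[0,0,-1],0,0.65],[[0,0,-1],0,0.65],[[0,0,-1],0,0.65],[[0,0,-1],0,0.65]]' && python3 -m inch '[[[0,0,-1],0,0.65],[[0,0,-1],0,0.65],[[0,0,-1],0,0.65],[[0,0,0],0,0.65],[[0,0,0],0,0.65],[[0,0,0],0,0.65]]' && python3 - <<'E'
from h import *
C={n:snap(n) for n in ["scene","side","wrist"]}
for n in C: cv2.imwrite(f"pics/{n}1.png",C[n]["pixels"])
T=dict(tall=(.3695,.188,.075),tile=(.444,.1855,.069),cone=(.519,.183,.035),jar=(.415,-.193,.065),short=(.489,-.204,.045),square=(.659,-.05,.05))
for n in C:
    Q=cloud(C[n]).reshape(-1,3); Q=Q[np.isfinite(Q[:,2])]
    for k,(x,y,h) in T.items():
        t=Q[(np.hypot(Q[:,0]-x,Q[:,1]-y)<.045)&(abs(Q[:,2]-h)<.006)].astype(np.float32)
        if len(t)>30: r=cv2.minAreaRect(np.ascontiguousarray(t[:,:2])); print(n,k,len(t),"z",np.median(t[:,2]).round(4),np.round(r[0],4),np.round(r[1],3),round(r[2],1))
E
```

```text
time_s: 39.7
eef_pos: [0.4437, 0.1857, 0.1862]
ee_rot: [[0.035, 0.999, 0.001], [0.999, -0.035, 0.0], [0.0, 0.001, -1.0]]
ft_force: [0.4, 0.2, -0.3]
finger_gap: 0.351
gripper_force: 0.0
time_s: 40.2
eef_pos: [0.4432, 0.1856, 0.2437]
ee_rot: [[0.035, 0.999, -0.001], [0.999, -0.035, -0.0], [-0.0, -0.001, -1.0]]
ft_force: [-0.4, -0.5, -0.8]
finger_gap: 0.35
gripper_force: 0.0
scene tall 243 z 0.0746 [0.3671 0.1894] [0.04  0.038] 44.3
scene tile 155 z 0.0691 [0.444  0.1847] [0.049 0.012] 88.7
scene cone 325 z 0.0354 [0.5193 0.1817] [0.064 0.026] 88.5
scene jar 221 z 0.0651 [ 0.4149 -0.1923] [0.041 0.038] 42.0
scene short 301 z 0.0449 [ 0.487  -0.2004] [0.05  0.051] 76.9
scene square 315 z 0.0496 [ 0.658  -0.0487] [0.036 0.037] 16.1
side tall 261 z 0.0754 [0.3659 0.1897] [0.039 0.037] 16.7
side tile 119 z 0.0692 [0.4438 0.1844] [0.053 0.01 ] 88.9
side cone 206 z 0.0353 [0.5186 0.1831] [0.064 0.026] 88.2
side jar 119 z 0.0653 [ 0.4135 -0.1914] [0.041 0.039] 44.5
side short 148 z 0.045 [ 0.4858 -0.2009] [0.05  0.051] 52.6
side square 120 z 0.0503 [ 0.6568 -0.0479] [0.036 0.037] 23.0
wrist tall 1021 z 0.0747 [0.3673 0.1893] [0.038 0.039] 85.5
wrist tile 527 z 0.0688 [0.4449 0.1841] [0.05 0.01] 87.8
wrist cone 1031 z 0.0348 [0.52   0.1824] [0.063 0.026] 88.1
```

View pics/scene1.png

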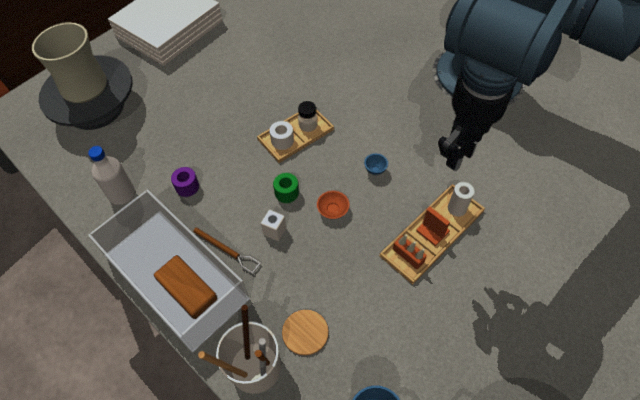

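All five stand in their wells: short post (282,135) and jar (307,115) in tray2, cone pack (410,248), tile (433,224) and tall post (462,198) in tray3. Each is within about 3 mm of its well centre, and the tops match the floor height to 1 mm. The square post (273,225) hasn't moved and the gripper is clear.

```bash
python3 -c "
from workcell import *
print(sign_off())"
```

```text
the job is handed in; nothing more can be done
None
```

Both kits are made up and handed in: all five things stand upright in their own wells, set down gently, and the square post was left where it stood (about 40 s of the 128 s used).

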